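# Probe the contact plates of a lamp-supply board

## Task

The microscope's lamp-supply board lies on the desk for a check. Take the test probe out of its stand and, holding it upright, lightly touch its spring tip to the middle of the round contact plate on the board, then to the middle of the straight bar-shaped one, pressing the tip down on nothing else. Afterwards put the probe back in its stand, seated upright as it was.

Things in the scene. Friction and masses are not known exactly. Their poses are not given: they have to be found in the camera images.
- probe: Test probe, 149 mm, 70 g, stands tip down in the stand. Origin: end of the unpushed tip; z up to the handle: brass plunger 6 mm thick 0-16 mm, steel shank 10 mm thick to 60, black collar 36 mm wide 60-65, grey round handle 18 mm thick 65-145 (grasp at 105). The plunger yields up to 8 mm on a spring, 1.4 N at first touch, 4.2 N fully in; the origin does not move with it.
- stand: Fixed probe stand: aluminium round foot 60 mm wide, 6 mm high, with a grey upright tube 38 mm wide, open on top, bore 24 mm, rim 70 mm above the desk. Origin: centre of its underside on the desk, z up. The seated probe rests with its collar on the rim, its tip hanging in the bore, the probe's origin 10 mm above the stand's.
- round_plate: Round flat brass plate, 28 mm across, fixed. Origin: centre of its top face, 22 mm above the desk, z up. Its board is dark green in a grey 120 x 170 mm carrier; three brass plates (round, bar, cross) lie on it in a row, 52 mm apart, in any order. The board's other parts stand up to 43 mm above the desk, none within 30 mm of a plate's centre but two flat chips between the plates.
- bar_plate: Straight bar-shaped flat brass plate, 48 x 20 mm, fixed on the same board. Origin: centre of its top face, 22 mm above the desk, x along its length, z up. The third brass plate, a cross with four equal arms, 38 mm across, is not to be touched.
There are look-alikes about, which are no part of the job. Leave any yellow look-alike of the stand alone.

How it is judged (in metres and radians):
On the way, in this order (a step that is already met when the one before it is completed fails the run):
1. the probe, upright, touches the round plate with its tip within 12 mm of the middle (contact force between probe and round_plate above 0.5 N and horizontal distance between probe and round_plate below 0.012 m and angle between probe's own z axis and vertical below 0.35 rad), for 0.1 s.
2. then, upright, it touches the bar-shaped plate with its tip within 12 mm of the middle (contact force between probe and bar_plate above 0.5 N and horizontal distance between probe and bar_plate below 0.012 m and angle between probe's own z axis and vertical below 0.35 rad), for 0.1 s.
At the end, for the whole second after the job is handed in: The probe is back in its stand, at rest: tip within 12 mm of the tube's axis, collar on the rim (height within 4 mm of seated), within 0.15 rad of upright (horizontal distance between probe and stand below 0.012 m and z of probe in the frame of stand between 0.006 and 0.014 m and angle between probe's own z axis and vertical below 0.15 rad and linear speed of probe below 0.03 m/s); the robot touches nothing.
It fails at once if the tip pressed down over 18 mm from the middle of both plates, outside the stand (height (world z) of probe below 0.0215 m and horizontal distance between probe and round_plate above 0.018 m and horizontal distance between probe and bar_plate above 0.018 m and horizontal distance between probe and stand above 0.03 m).
It fails at once if a plate pressed with more than 20 N (contact force between probe and round_plate above 20 N or contact force between probe and bar_plate above 20 N).
It also fails if it takes over 54 s, if anything falls off the work surface, if the arm or the gripper's body presses on something with over 40 N, if the wrist force passes 120 N, or if a joint passes its speed limit or range.

## Robot

A 6-joint arm with a two-finger parallel gripper is mounted at the origin on a cart in front of the work surface, level with it; the furniture and walls round the work are solid. World frame = base frame: x ahead of the robot, y to its left, z up, the work surface at z = 0. Lengths are in mm, angles in rad, forces in N, time in s.
With the tool pointing down it reaches from about 275 to 825 mm from the base axis. Payload 4.9 kg.
Tool frame: the origin (TCP) lies at the very end of the fingers, on their centre line; the grasp point (between the pads) lies 19 mm behind it; z points along the fingers, y is the direction in which the jaws open and shut (so a half turn about z gives the same grasp; the last joint's range is limited). The gripper opens to 85 mm and grips with 20 to 120 N. Pads are 22 mm wide; open, the fingers measure 114 mm over their backs; the gripper's body (76 mm by 85 mm) begins 54 mm behind the grasp point. The pads swing forward as they close: fully open they stand 13 mm farther back than shut.
Start: joints at [-1.474, 0.326, -0.193, 1.052, 0, 1.437], TCP at [125.827, -535.431, 231.281] pointing down, gripper open.
Joint ranges: [-2.65, 2.65], [-0.97, 1.79], [-1.3, 1.35], [-1.93, 2.1], [-1.47, 1.37], [-3.14, 3.14]. Speed limits (rad/s): [2.57, 2.57, 3.14, 3.14, 3.14, 3.14].

## Interface

Orientations are given as [roll, pitch, yaw] about the fixed x, y, z axes, in that order (R = Rz(yaw) Ry(pitch) Rx(roll)).
In Python, from bench import bot, solve_ik, imaging gives the robot as it stands. Calls block until the motion is done:
- bot.move_ptp(position, orientation): joint-space move of the TCP to a pose.
- bot.movel(position, rot=None, max_speed=150, threshold=None): straight line of the TCP; rot=None keeps the orientation; max_speed is the mean speed in mm/s. With threshold (N) it stops when the force on the tool has changed by that much, and returns True; else False.
- bot.move_j(angles): joint-space move.
- bot.grip(opening, effort=None): opening from 0.0 (shut) to 1.0 (fully open); effort is the grip in N (None keeps the last); returns when the fingers have stopped.
- bot.dwell(seconds).
- solve_ik(position, orientation): joint angles nearest the present ones, or None.
- bot.get_state(): the state.
- imaging.capture(name): name is "scene" or "top" or "wrist"; returns the picture (400x640x3 uint8, blue, green, red); there is no depth.
- imaging.camera_model(name): a dict with "K" (3x3 intrinsics, pixels), "position" and "rotation" of the camera in the world. Camera axes: x right, y up, looking along -z (the intrinsics and any distortion apply to the point x, -y, -z); pixel columns grow to the right and rows downward; lengths in mm; the calibration is good to about 2 mm. A picture is of the moment at which its call begins: read the wrist's pose just before it. camera_model takes no time and is no camera call; for the wrist camera it gives the pose at the moment of the call.
A pose or a line that the arm cannot do raises bot.IKError and nothing moves.
- bot.sign_off(): hands the job in, once; it reports no verdict.
The state is a dict: "t": time; "qpos": joint angles; "joint_velocities": joint speeds; "effort": joint torques, N m; "tcp_pos": TCP position; "orientation": TCP orientation; "contact_force": force on the tool from outside, world axes, zero at the start; "wrist_torque": the same for the moment, N m; "opening": opening from 0.0 (shut) to 1.0 (fully open).
Only numpy, scipy, OpenCV 4.12 (cv2) and the standard library are available. Lean on these libraries where they do the work, as an engineer would, in place of code of your own. Each camera call takes 0.05 s, during which the arm holds its last target.

## Working session

There is one attempt and no reset: what is moved stays moved. The work goes in short steps, each a Python script; the robot and the scene stay as the last script left them, time stands still between calls to the robot, and variables do not carry over. Pictures are saved under pics/ and viewed, and the job is handed in when it is done.

```bash
mkdir -p pics; ls; python3 - <<'E'
from bench import bot, imaging
import cv2,numpy as np
for n in("scene","top","wrist"):
    m=imaging.camera_model(n);print(n,{k:np.round(v,3).tolist() if not isinstance(v,str) else v for k,v in m.items()})
    cv2.imwrite(f"pics/{n}0.png",imaging.capture(n))
print(bot.get_state())
E
```

```text
pics
scene {'K': [[380.436, 0.0, 313.232], [0.0, 380.436, 199.954], [0.0, 0.0, 1.0]], 'position': [-19.96, 181.383, 721.702], 'rotation': [0.64, 0.011, -1.527]}
top {'K': [[472.331, 0.0, 324.69], [0.0, 472.331, 204.46], [0.0, 0.0, 1.0]], 'position': [331.764, 197.181, 910.61], 'rotation': [0.172, -0.002, -1.581]}
wrist {'K': [[281.905, 0.0, 320.561], [0.0, 281.905, 198.524], [0.0, 0.0, 1.0]], 'position': [194.329, -519.835, 373.245], 'rotation': [-0.277, 0.002, -1.341]}
{'t': 0.15, 'qpos': array([-1.47421473e+00,  3.26807463e-01, -1.93310247e-01,  1.05200943e+00,
        1.68708613e-05,  1.43657791e+00]), 'joint_velocities': array([-0.00077277, -0.00137916,  0.00082694, -0.00021507,  0.0023127 ,
       -0.00096395]), 'effort': array([ 1.31912777e-03, -4.43704391e+01,  2.62664795e+01,  1.03745767e-02,
       -8.26929659e-05,  8.04785827e-06]), 'tcp_pos': array([ 125.7811409 , -534.98933535,  230.67997623]), 'orientation': array([-3.14027607e+00, -1.94803137e-04,  2.30799874e-01]), 'contact_force': array([-0.80143871,  0.39933662,  0.6679045 ]), 'wrist_torque': array([-0.04106471,  0.04894393, -0.01633682]), 'opening': 1.0013531433752185}
```

View pics/scene0.png

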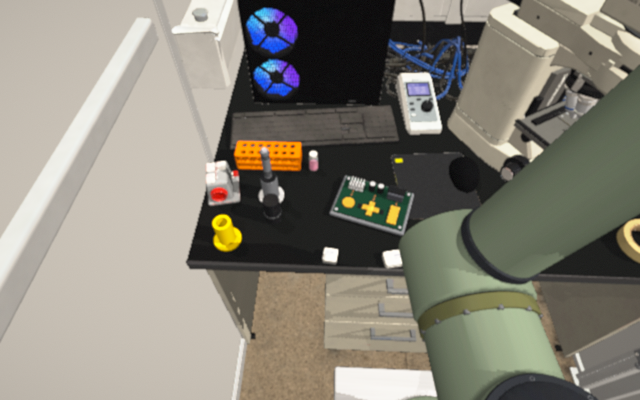

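View pics/top0.png

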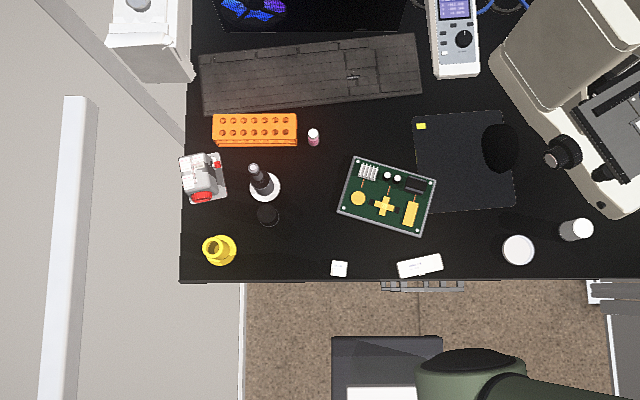

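View pics/wrist0.png

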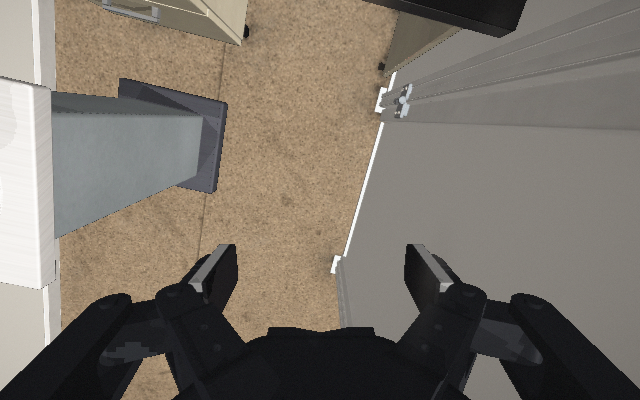

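Top view: the probe stands in its grey stand at about (262,180). The yellow look-alike is at (219,250), the orange rack at (255,130), and a black round object at (268,215). The board has round (358,198), cross (384,205) and bar (411,213) plates. Next I'll look at a close crop and measure.

```bash
cat > h.py <<'E'
import numpy as np,cv2
from bench import bot, imaging, solve_ik
from scipy.spatial.transform import Rotation as R
def Rm(m):
    r=np.asarray(m["rotation"],float); return r if r.shape==(3,3) else R.from_euler('xyz',r).as_matrix()
def ray(m,u,v):
    K=np.asarray(m["K"]); d=np.array([(u-K[0,2])/K[0,0],-(v-K[1,2])/K[1,1],-1.0])
    return np.asarray(m["position"],float),Rm(m)@d
def onz(m,u,v,z):
    p,d=ray(m,u,v); return p+d*(z-p[2])/d[2]
def proj(m,P):
    K=np.asarray(m["K"]); c=Rm(m).T@(np.asarray(P,float)-np.asarray(m["position"]))
    return K[0,0]*c[0]/-c[2]+K[0,2], K[1,1]*-c[1]/-c[2]+K[1,2]
def two(m1,uv1,m2,uv2):
    p,d=ray(m1,*uv1);q,e=ray(m2,*uv2)
    s=np.linalg.lstsq(np.c_[d,-e],q-p,rcond=None)[0]
    a=p+d*s[0];b=q+e*s[1];return (a+b)/2,np.linalg.norm(a-b)
def brass(img,roi):
    x0,y0,x1,y1=roi; h=cv2.cvtColor(img,cv2.COLOR_BGR2HSV)
    m=cv2.inRange(h,(18,110,110),(32,255,255)); k=np.zeros_like(m);k[y0:y1,x0:x1]=m[y0:y1,x0:x1]
    n,l,s,c=cv2.connectedComponentsWithStats(k)
    return [(c[i],s[i],l==i) for i in range(1,n) if s[i][4]>25]
E
python3 - <<'E'
from h import *
print(imaging.camera_model("top").keys())
for n,roi in(("top",(335,150,440,240)),("scene",(328,170,415,235))):
    im=cv2.imread(f"pics/{n}0.png");m=imaging.camera_model(n)
    for c,s,l in brass(im,roi): print(n,np.round(c,1),s[4],np.round(onz(m,*c,22),1))
im=cv2.imread("pics/top0.png")
a=cv2.resize(im[140:270,195:295],None,fx=4,fy=4,interpolation=cv2.INTER_CUBIC)
im=cv2.imread("pics/scene0.png")
b=cv2.resize(im[135:265,205:295],None,fx=4,fy=4,interpolation=cv2.INTER_CUBIC)
cv2.imwrite("pics/crop0.png",np.hstack([a,b]))
E
```

```text
dict_keys(['K', 'position', 'rotation'])
top [357.8 197.6] 165 [498.8 130.3  22. ]
top [383.8 205.4] 194 [483.2  80.9  22. ]
top [410.2 213.3] 268 [467.4  31.3  22. ]
scene [348.  201.9] 125 [497.1 132.2  22. ]
scene [370. 208.] 178 [481.5  82.9  22. ]
scene [392.8 214.5] 211 [465.7  33.1  22. ]
```

View pics/crop0.png

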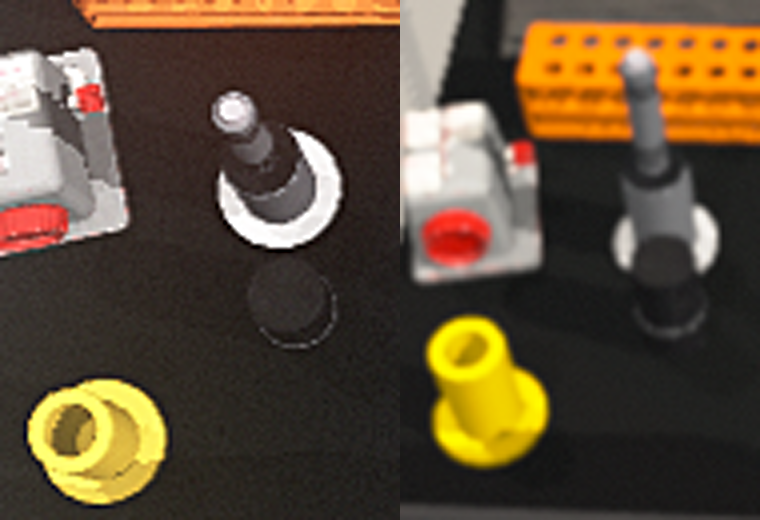

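```bash
python3 - <<'E'
from h import *
T=imaging.camera_model("top");S=imaging.camera_model("scene")
im=cv2.imread("pics/top0.png")
k=cv2.inRange(im[165:210,245:285],(190,)*3,(255,)*3)
n,l,s,c=cv2.connectedComponentsWithStats(k)
for i in range(1,n): print(s[i],c[i]+[245,165])
i=1+np.argmax([x[4] for x in s[1:]]); pts=np.argwhere(l==i)[:,::-1]+[245,165]
h=cv2.convexHull(pts.astype(np.float32)); e=cv2.fitEllipse(h);print(e, onz(T,*e[0],6))
for z in(152,157,159): print(z,onz(T,253,168,z))
print("handle top 2view",two(T,(253,168),S,(264.5,151)))
print("blackcyl",two(T,(267.2,215.3),S,(271.7,200.5)))
print("foot scene",onz(S,205+265/4,135+240/4,6))
print("yellow rim",two(T,(195+70/4,140+436/4),S,(205+67/4,135+352/4)), "knobbox top",onz(T,201,170,60),"orange",onz(T,255,145,40))
E
```

```text
[ 5  0  8  6 32] [253.15625 167.15625]
[  5   8  30  29 288] [266.90625    190.60763889]
((264.41448974609375, 186.75718688964844), (28.709758758544922, 29.813331604003906), 64.07221221923828) [525.09230242 311.34896284   6.        ]
152 [525.72804187 312.14445264 152.        ]
157 [524.44962512 311.38672774 157.        ]
159 [523.93825842 311.08363778 159.        ]
handle top 2view (array([525.77126244, 312.25014899, 151.80746226]), np.float64(0.15229117760579736))
blackcyl (array([458.74712201, 297.79293724,  70.91691228]), np.float64(0.5158392492322833))
foot scene [522.63709775 312.52535822   6.        ]
yellow rim (array([399.39978413, 394.64827367,  68.69693104]), np.float64(0.4160880444803961)) knobbox top [546.35894192 422.20664848  60.        ] orange [599.5779829  326.01540518  40.        ]
```

Stand axis is about (525,312), with top and scene agreeing to about 2 mm. The handle top triangulates to the same x,y, so the probe is upright. What could be confused with it:
- **Probe stand:** white foot and grey tube at top (264,187). This is the one that fits: grey tube, aluminium foot, and the probe is in it.
- **Yellow stand:** (219,250), a look-alike to leave alone.
- **Black cylinder:** (267,215), 71 mm tall at (459,298). It's only an obstacle, below fingertip height.
- **Plates:** round (358,198), cross (384,205), bar (411,213). Spacing measures 52 mm.

Next I'll retract, swing round, and look from above the stand.

```bash
python3 - <<'E'
from h import *
q0=bot.get_state()["qpos"]
a=-1.341-0.0
p=[90,-380,400]
qr=solve_ik(p,[np.pi,0,0.2308]);print("retract",qr)
print(bot.get_state()["qpos"])
bot.move_j(qr)
q=np.array(qr);q[0]=0.5;q[5]=0
# choose J6 giving yaw 0 at end
bot.move_j(q); s=bot.get_state();print(s["tcp_pos"],s["orientation"],s["t"])
qi=solve_ik([485,312,260],[np.pi,0,0]);print(qi)
bot.move_ptp([485,312,260],[np.pi,0,0])
s=bot.get_state();m=imaging.camera_model("wrist");im=imaging.capture("wrist");cv2.imwrite("pics/w1.png",im)
print(s["tcp_pos"],s["orientation"],s["t"],s["contact_force"],m["position"],m["rotation"])
for P in([525,312,159],[525,312,6],[525,312,75],[458.7,297.8,71]):print(P,proj(m,P))
E
```

```text
retract [-1.52784367 -0.04029803 -0.2009213   1.41017306  0.          1.38294898]
[-1.47421473e+00  3.26807463e-01 -1.93310247e-01  1.05200943e+00
  1.68708613e-05  1.43657791e+00]
[301.7141594  248.06679915 399.88740208] [-3.14136014e+00 -1.65175596e-04 -2.64300787e+00] 3.4333
[ 0.44367567  0.35966033 -0.06974997  1.14138603  0.         -2.69791698]
[485.0067965  311.95707047 260.20881986] [-3.14144070e+00 -2.20552343e-04 -3.58918634e-04] 5.7333 [ 0.39842353 -0.25123425 -0.93743564] [555.36812163 311.29340737 402.88814798] [-2.77261505e-01  3.22446903e-04 -1.57192161e+00]
[525, 312, 159] (np.float64(319.87204562111646), np.float64(154.94352481793396))
[525, 312, 6] (np.float64(320.1677123494045), np.float64(141.11721389893896))
[525, 312, 75] (np.float64(320.06765481847935), np.float64(145.79622036127768))
[458.7, 297.8, 71] (np.float64(331.7416542061699), np.float64(200.25105576362537))
```

View pics/w1.png

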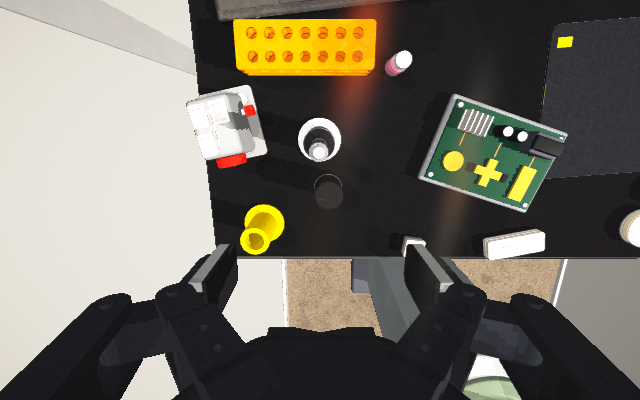

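The wrist view shows the probe top at (319,151), its foot at about (320,138) and the black cylinder at (329,188). The plates run round (454,160), cross (488,173), bar (522,183). I'll measure from this view.

```bash
python3 - <<'E'
from h import *
m=imaging.camera_model("wrist");im=cv2.imread("pics/w1.png")
for c,s,l in brass(im,(425,100,565,215)): print(np.round(c,1),s[4],np.round(onz(m,*c,22),1))
k=cv2.inRange(im[110:170,290:350],(190,)*3,(255,)*3)
n,l,s,c=cv2.connectedComponentsWithStats(k);i=1+np.argmax([x[4] for x in s[1:]])
h=cv2.convexHull((np.argwhere(l==i)[:,::-1]+[290,110]).astype(np.float32));e=cv2.fitEllipse(h);print(e,onz(m,*e[0],6))
print(onz(m,319,151,155),onz(m,319,151,159), onz(m,329,188,71))
cv2.imwrite("pics/w1c.png",cv2.resize(im[110:230,280:360],None,fx=5,fy=5,interpolation=cv2.INTER_CUBIC))
E
```

```text
[452.9 160.8] 345 [499.9 132.5  22. ]
[487.3 172.2] 439 [484.2  83.4  22. ]
[521.3 183.2] 543 [468.7  33.8  22. ]
((319.0609130859375, 139.11135864257812), (42.42880630493164, 43.292213439941406), 2.9988720417022705) [527.72685729 313.58183334   6.        ]
[527.91547318 312.81731199 155.        ] [528.35785539 312.79342958 159.        ] [474.14801085 301.3171259   71.        ]
```

View pics/w1c.png

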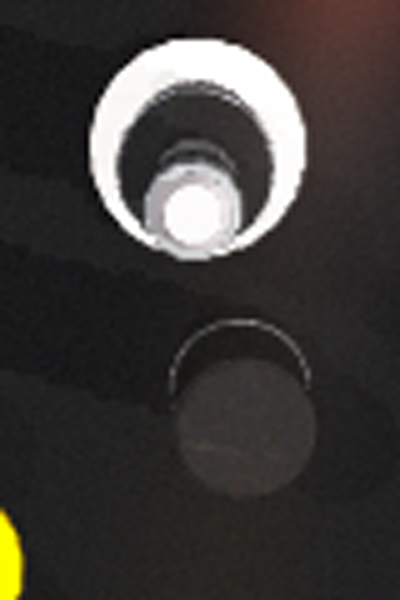

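All three cameras agree within about 2 mm: stand (526,312.5), round (498.6,131.7), bar (467.3,32.7). The black cylinder's top is at about (329,195) px, clear of the jaws. Now I'll grasp and lift.

```bash
python3 - <<'E'
from h import *
rot=[np.pi,0,-0.3]
bot.move_ptp([526.5,312.5,260],rot)
bot.movel([526.5,312.5,180],max_speed=120)
print(bot.movel([526.5,312.5,96],max_speed=50,threshold=8), bot.get_state()["tcp_pos"])
bot.grip(0.0,40)
s=bot.get_state();print(s["tcp_pos"],s["opening"],s["contact_force"],s["t"])
if s["opening"]>0.08:
    bot.movel([526.5,312.5,200],max_speed=60)
    s=bot.get_state();print(s["tcp_pos"],s["opening"],s["contact_force"],s["t"])
for n in("wrist","scene","top"): cv2.imwrite(f"pics/g_{n}.png",imaging.capture(n))
a=cv2.imread("pics/g_scene.png")[60:300,180:500]
cv2.imwrite("pics/g_s.png",cv2.resize(a,None,fx=2.5,fy=2.5))
E
```

```text
False [526.74231712 312.59535837  96.31891932]
[526.51140885 312.51128175  95.99385454] 0.20223702059729695 [ 0.552866    0.15141473 -0.52912761] 9.425
[526.30303097 312.39447677 199.62575566] 0.2019780004442257 [ 0.0449143   0.43905638 -1.40614433] 11.3083
```

View pics/g_wrist.png

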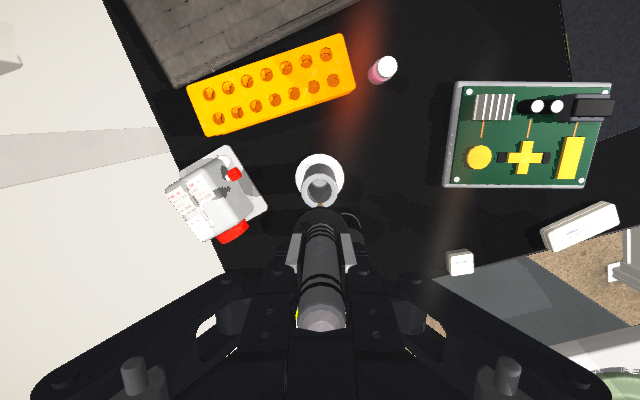

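View pics/g_s.png

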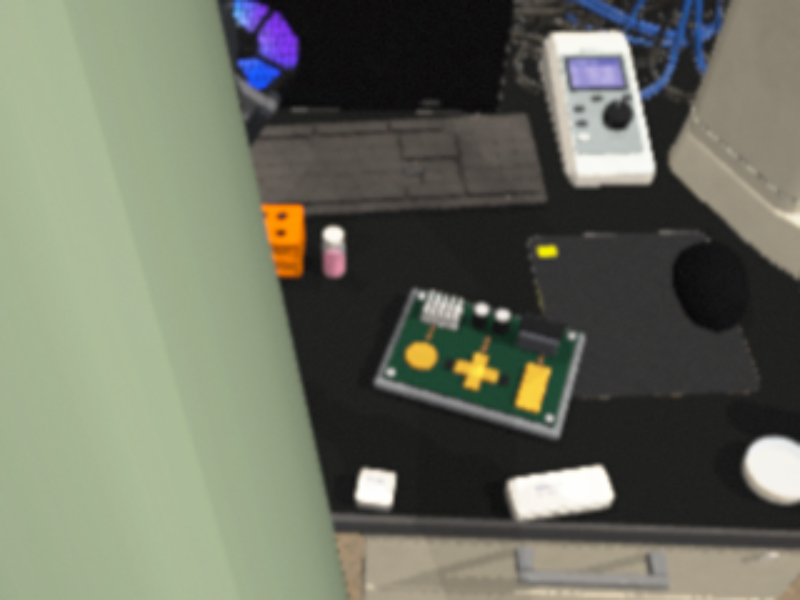

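The probe is out of the stand and held upright between the pads, at opening 0.20, which fits an 18 mm handle. The empty stand bore shows at (320,187) and the round plate at (479,157). Next is the round plate.

```bash
python3 - <<'E'
from h import *
x,y=498.6,131.7
bot.movel([x,y,190],max_speed=150)
bot.movel([x,y,125],max_speed=80); bot.dwell(0.2)
f0=bot.get_state()["contact_force"]
cv2.imwrite("pics/r0.png",imaging.capture("wrist"));cv2.imwrite("pics/r0t.png",imaging.capture("top"))
for z in(112,108,106.5,105.5):
    r=bot.movel([x,y,z],max_speed=20,threshold=8);bot.dwell(.15)
    s=bot.get_state();print(z,r,s["tcp_pos"].round(2),(s["contact_force"]-f0).round(2),s["t"])
E
```

```text
112 False [498.73 131.75 112.15] [ 0.09 -0.71  0.39] 15.0417
108 False [498.48 131.7  107.95] [ 0.04 -0.55 -0.46] 15.5417
106.5 False [498.67 131.72 106.62] [-1.34 -0.34  1.94] 15.9417
105.5 False [498.65 131.68 105.55] [-0.56 -0.11  1.92] 16.3417
```

View pics/r0.png

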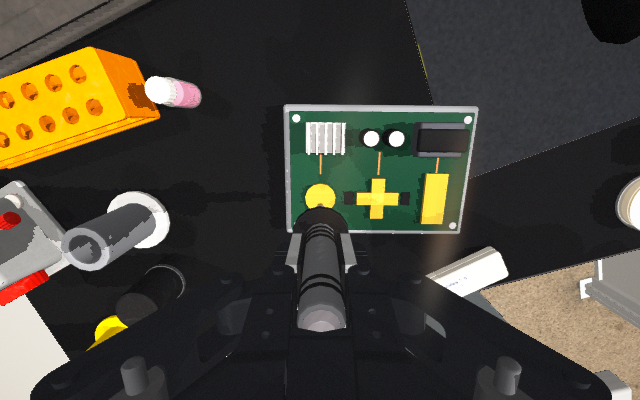

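View pics/r0t.png

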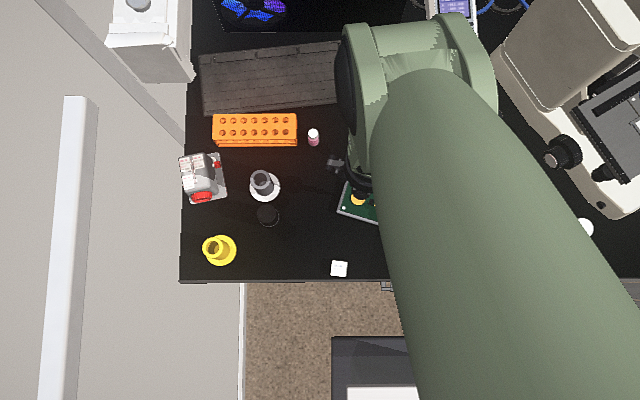

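Contact came at the expected height, and +1.9 N matches the spring (1.4 N at first touch, about 1.5 mm in). In the wrist view the tip is over the round plate at (320,200). I'll hold a moment, then do the bar.

```bash
python3 - <<'E'
from h import *
x,y=498.6,131.7
bot.movel([x,y,104.8],max_speed=15,threshold=8);bot.dwell(.5)
s=bot.get_state();print(s["tcp_pos"],s["contact_force"])
bot.movel([x,y,155],max_speed=80)
x,y=467.3,32.7
bot.movel([x,y,155],max_speed=120)
bot.movel([x,y,122],max_speed=80);bot.dwell(.2)
f0=bot.get_state()["contact_force"]
m=imaging.camera_model("wrist");im=imaging.capture("wrist");cv2.imwrite("pics/b0.png",im)
for P in([498.6,131.7,22],[467.3,32.7,22]): print(proj(m,P))
for z in(111,107.5,105.5,104.8):
    r=bot.movel([x,y,z],max_speed=20,threshold=8);bot.dwell(.2)
    s=bot.get_state();print(z,r,s["tcp_pos"].round(2),(s["contact_force"]-f0).round(2),s["t"])
bot.dwell(.4)
s=bot.get_state();print((s["contact_force"]-f0).round(2))
E
```

```text
[498.61939498 131.71247565 104.81286412] [-0.4211415  -0.45335935  2.18443815]
(np.float64(204.92656898419835), np.float64(199.83269979174966))
(np.float64(320.51414705652064), np.float64(200.461440293692))
111 False [467.39  32.7  111.1 ] [ 0.71 -0.81  1.28] 20.5917
107.5 False [467.52  32.67 107.65] [ 0.74 -0.13  1.72] 21.1167
105.5 False [467.43  32.69 105.57] [ 0.66 -0.9   1.52] 21.5667
104.8 False [467.43  32.7  104.86] [ 1.05 -0.52  3.15] 22.0167
[1.24 0.04 3.09]
```

View pics/b0.png

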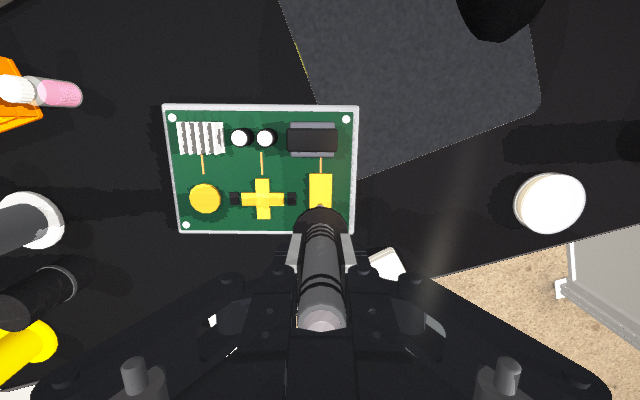

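In the wrist view the bar at (320,~198) and the round plate at (205,198) match the projected centres within 2 px. Force is noisy, so I'll average readings pressed a little deeper, then compare with free air.

```bash
python3 - <<'E'
from h import *
def F(n=12):
    a=[]
    for _ in range(n): bot.dwell(.04);a.append(bot.get_state()["contact_force"])
    return np.mean(a,0).round(2)
x,y=467.3,32.7
bot.movel([x,y,103],max_speed=15,threshold=8);print("pressed",bot.get_state()["tcp_pos"],F())
bot.movel([x,y,125],max_speed=60);print("free",F())
bot.movel([x,y,200],max_speed=100)
bot.movel([526.5,312.5,200],max_speed=150);bot.dwell(.3)
m=imaging.camera_model("wrist");im=imaging.capture("wrist");cv2.imwrite("pics/ret.png",im)
s=bot.get_state();print(s["tcp_pos"],s["opening"],s["t"])
d=cv2.absdiff(im,cv2.imread("pics/g_wrist.png")).max(2)
cv2.imwrite("pics/retc.png",cv2.resize(np.hstack([im[130:350,240:400],cv2.imread("pics/g_wrist.png")[130:350,240:400]]),None,fx=2.4,fy=2.4))
E
```

```text
pressed [467.3591764   32.68112064 102.93609472] [0.85 0.22 2.36]
free [-0.01  0.12 -0.56]
[526.52409086 312.34750613 200.03328238] 0.19869421267022627 27.5083
```

View pics/retc.png

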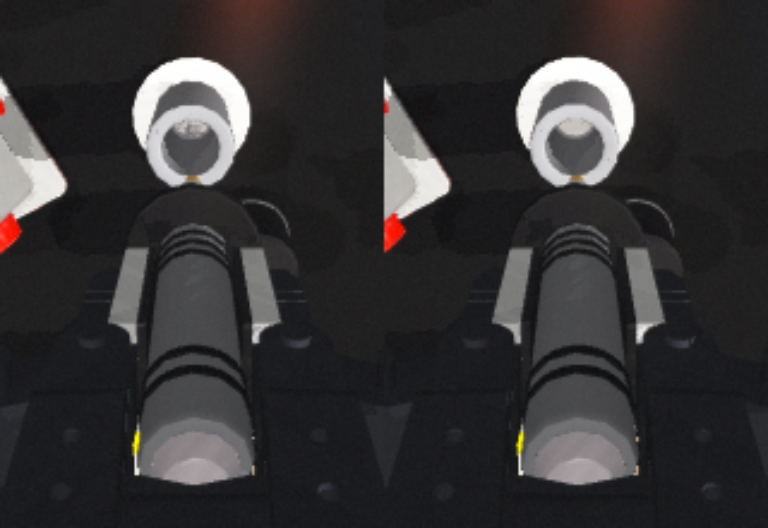

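The bar contact is confirmed: 2.9 N pressed against free air. The probe sits in the jaws as it did just after lifting, so I'll lower it along the same line, release and check.

```bash
python3 - <<'E'
from h import *
x,y=526.5,312.5
print(bot.movel([x,y,110],max_speed=60,threshold=8),bot.get_state()["contact_force"])
print(bot.movel([x,y,96.3],max_speed=25,threshold=8),bot.get_state()["tcp_pos"],bot.get_state()["contact_force"])
bot.grip(1.0); bot.dwell(.3)
print(bot.get_state()["opening"])
bot.movel([x,y,200],max_speed=80)
bot.movel([485,312,260],rot=[np.pi,0,-0.3],max_speed=120);bot.dwell(.3)
m=imaging.camera_model("wrist");im=imaging.capture("wrist");cv2.imwrite("pics/e_w.png",im)
s=bot.get_state();print(s["t"])
# predicted positions of the seated probe
for P in([526.5,312.7,159],[526.5,312.7,6]):
    u,v=proj(m,P);print(u,v)
cv2.imwrite("pics/e_c.png",cv2.resize(im[90:230,240:400],None,fx=4,fy=4,interpolation=cv2.INTER_CUBIC))
E
```

```text
False [ 0.23953521  0.55990755 -0.74550035]
False [526.48262565 312.50216581  96.15023048] [ 0.23834329 -0.33251963 -0.25887431]
0.9991447781867393
33.3833
304.90090607025473 155.8021008830715
310.7496951087362 141.49671479834652
```

View pics/e_c.png

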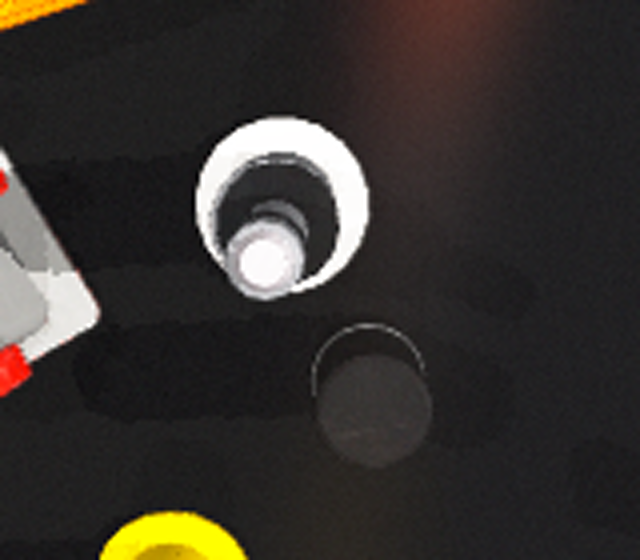

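The probe top is at (306.5,155.7) against a predicted (304.9,155.8), and the foot at (310.5,141) against (310.7,141.5). So it is seated and upright, and the gripper is open and clear. Signing off.

```bash
python3 - <<'E'
from h import *
print(bot.get_state()["contact_force"]);bot.sign_off()
E
```

```text
[1.01133293 0.04809505 0.30778853]
the job is handed in; nothing more can be done
```

I took the probe from its grey stand, touched the middle of the round plate and then the bar plate, put it back in its stand, and signed off. The last clock reading before that was about 33 s, within the 54 s limit; signing off returned no verdict.

- **Round plate:** I felt about 1.9 N at the expected height and held it there for more than half a second, aimed at a centre on which the cameras agreed to about 2 mm.
- **Bar plate:** The average force was 2.9 N above free air, with the same agreement on its centre. Single readings here were noisy by about 1 N, including about 1.3 N in free air, so I relied on the average.
- **Back in the stand:** In the wrist camera, the probe's top and the stand's foot were within about 2 px of where a seated, upright probe should appear. The gripper was open and well clear. I did not take a final top or scene picture.

No check failed.

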